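# Pack the sample stand and take off its travel cover

## Task

Get the sample stand ready for the visitors: stand the two loose jars upright in the two empty cells of the round stand, one in each. Then pick up the double lid, both lids together, by the inner lid's wooden knob, lower it gently over the jars until the clear inner lid sits fully home on the stand's board, and let go of the knob. Then take the outer metal lid alone by its neck, lift it straight up until its rim is higher than the top of the knob, leaving the inner lid undisturbed, and finish still holding it level there above the stand; drop nothing and leave the other things on the table where they are.

Things in the scene. Friction and masses are not known exactly. Their poses are not given: they have to be found in the camera images.
- tray: Sample stand, fixed: round wooden board, diameter 180, 12 thick, with a low steel ring (outer diameter 140, wall 4, top 36 above the table) divided by a Y of thin steel walls (top 34 above the table) into three equal cells. Origin: centre of the board's underside, z up. Cells lie at 0, 120, 240 degrees from its x axis.
- cell0 (a point): Centre of the first cell's floor (12 above the table, 40 from the stand's axis). Empty at the start. A jar of diameter 36 has about 7 of play outward.
- cell1 (a point): Centre of the second cell's floor. Empty at the start.
- cell2 (a point): Centre of the third cell's floor. Already holds jar_c.
- jar_a: Loose jar: amber glass with a white cap, a straight cylinder of diameter 36, 62 tall, about 90 g, standing on the table. Origin: centre of its underside, z up.
- jar_b: The other loose jar, the same as jar_a, standing elsewhere on the table.
- jar_c: A jar like the others, already standing in the third cell; it stays there.
- inner_lid: Clear plastic cover, open below, standing on the table under the outer lid: skirt outer diameter 156, inner 149; flat top at 72 (inside 68); upright round wooden knob, diameter 22, from 72 to 138. 220 g. Origin: centre of its lower edge, z up. Home, the edge rests on the stand's board round the ring (3 to 4 play all round), so the origin is on the stand's axis, 12 above the table.
- knob_top (a point): Centre of the top of the inner lid's knob, 138 above the inner lid's lower edge.
- outer_lid: Aluminium cap lying loose on the inner lid (3 play all round), its origin 36 above the inner lid's: rim diameter 170, top face 40 above the rim, upright tubular neck (outer diameter 50, inner 42) from 40 to 68. The knob passes freely through and sticks out 34. 200 g. Origin: centre of the rim's plane, z up. Lifted by the neck it comes alone; the knob lifts both lids.
- neck_top (a point): Centre of the top edge of the outer lid's neck, 68 above its rim.
- water_bottle: Bystander: clear water bottle, diameter 64, 200 tall; leave it. Origin: on its underside, centre.
- oil_bottle: Bystander: green oil bottle, diameter 56, 190 tall; leave it. Origin: on its underside, centre.
- sauce_bottle: Bystander: small amber sauce bottle, diameter 40, 110 tall; leave it. Origin: on its underside, centre.
- wipes_tub: Bystander: white tub of wipes, diameter 110, 170 tall; leave it. Origin: on its underside, centre.
- brush: Bystander: wooden pastry brush lying flat; leave it. Origin: on its underside.
- spatula: Bystander: spatula lying flat; leave it. Origin: on its underside.
- carver: Bystander: carving tool with a green handle lying flat; leave it. Origin: on its underside.
Not all that is in view belongs to the job. There is more than one size of the outer_lid; the one meant has the size given above.

How it is judged:
By the outcome, as a careful person would: the job done as asked, in the order asked, and still so for the second after the job is handed in, while the arm keeps its last pose, push and grip.
It also fails if it takes over 72 s, if anything falls off the work surface, if the arm or the gripper's body presses on something with over 40 N, if the wrist force passes 120 N, or if a joint passes its speed limit or range.

## Robot

A 6-joint arm with a two-finger parallel gripper is mounted at the origin on the work surface. World frame = base frame: x ahead of the robot, y to its left, z up, the work surface at z = 0. Lengths are in mm, angles in rad, forces in N, time in s.
With the tool pointing down it reaches from about 300 to 875 mm from the base axis. Payload 4.2 kg.
Tool frame: the origin (TCP) lies midway between the tips of the shut fingers; the grasp point (between the pads) lies 19 mm behind it; z points along the fingers, y is the line along which they close (so a half turn about z gives the same grasp; the last joint's range is limited). The gripper opens to 85 mm and grips with 20 to 120 N. Pads are 22 mm wide; open, the fingers measure 114 mm over their backs; the gripper's body (76 mm by 85 mm) begins 54 mm behind the grasp point. The pads swing forward as they close: fully open they stand 13 mm farther back than shut.
Start: joints at [-1.167, 0.32, 1.565, -0, 1.257, -0.02], TCP at [236.46, -524.145, 231.338] pointing down, gripper open.
Joint ranges: [-3.11, 3.11], [-0.84, 2.01], [0.21, 2.61], [-1.34, 4.49], [0.05, 2.63], [-2.56, 2.56]. Speed limits (rad/s): [2.57, 2.57, 3.14, 3.14, 3.14, 3.14].

## Interface

Orientations are given as a rotation vector (axis times angle).
In Python, from station import get_state, get_image, hand_in gives the robot as it stands.
- The arm moves only by the tool step_arm, never from a script. Its argument "increments" is a list of rows, each a list of 6 numbers: the shift along the tool's x, y, z in units of 30 mm (1.0 is 30 mm), then the turn, a rotation vector about the tool's x, y, z in units of 5 degrees (1.0 is 5 degrees). In form: [[dx, dy, dz, rx, ry, rz], ...]. A call has 1 to 10 rows; each row shifts and turns the commanded pose from where the row before left it, along the tool's axes as they then stand; what a row does not reach is not made up. A row lasts 1/10 s, in which the tool goes at most 50 mm and 8.59 degrees, less where a joint would pass 70% of its speed; a pose out of reach is approached as far as the arm can. A call is refused whole if a number of a shift passes 1 or a number of a turn 1, either way. A call with a gripper value outside its range is refused whole. "fingers" is the finger opening in mm, from 0 to 85.4, set as the call begins (left out, the last holds). The fingers move at their own pace and stop on an object; "squeeze" is the grip in N (left out, the last holds). Time passes only in rows, so rows that do not move let the fingers close. It gives the time, the measured TCP pose, the force, the opening and the grip force at its end, in the units of the state.
- get_state(): the state, without advancing time (a new reading comes with each control period).
- get_image(name): name is "side" or "top"; returns a dict with "img" (420x560x3 uint8, red, green, blue), "camera_matrix" (3x3 intrinsics, pixels), "rvec" (rotation vector, rad) and "tvec" (3), from world to camera coordinates, as OpenCV has them. Camera axes: x right, y down, z forward; pixel columns grow to the right and rows downward; lengths in mm; the calibration is good to about 2 mm. A picture is of the moment at which its call begins. There is no depth.
- hand_in(): hands the job in; it is judged then, once.
The state is a dict: "clock": time; "q": joint angles; "joint_velocities": joint speeds; "joint_efforts": joint torques, N m; "position": TCP position; "tcp_rot": TCP orientation; "ft_force": force on the tool from outside, world axes, zero at the start; "wrist_torque": the same for the moment, N m; "gripper_width": finger opening in mm; "gripper_force": force on a finger pad.
Only numpy, scipy, OpenCV 4.12 (cv2) and the standard library are available. Lean on these libraries where they do the work, as an engineer would, in place of code of your own. Each camera call takes 0.05 s, during which the arm holds its last target. There are 200 camera calls.

## Working session

There is one attempt and no reset: what is moved stays moved. The work goes in short steps, Python scripts to look and compute and a tool call to move; the robot and the scene stay as the last step left them, time stands still between calls to the robot, and variables do not carry over. Pictures are saved under pics/ and viewed, at most 10 in all, crops included, and the job is handed in when it is done.

Besides the shell and the picture viewer there is one more tool, called after ">>>" as name(argument=value, ...) on one line, values as JSON. step_arm: Moves the arm, as the interface text tells. Its arguments: {"type":"object","properties":{"increments":{"type":"array","items":{"type":"array","items":{"type":"number"}}},"fingers":{"type":"number"},"squeeze":{"type":"number"}},"required":["increments"]}

```bash
mkdir -p pics; ls
cat > h.py <<'E'
import numpy as np, cv2
from station import get_state, get_image
def cam(d):
    R=cv2.Rodrigues(np.array(d["rvec"],float))[0]; return np.array(d["camera_matrix"],float),R,np.array(d["tvec"],float).ravel()
def ray(d,u,v):
    K,R,t=cam(d); return -R.T@t, R.T@np.linalg.inv(K)@np.array([u,v,1.])
def onz(d,u,v,z):
    c,r=ray(d,u,v); return c+r*(z-c[2])/r[2]
def tri(d1,p1,d2,p2):
    c1,r1=ray(d1,*p1);c2,r2=ray(d2,*p2)
    s=np.linalg.lstsq(np.stack([r1,-r2],1),c2-c1,rcond=None)[0]
    a,b=c1+s[0]*r1,c2+s[1]*r2
    return (a+b)/2,np.linalg.norm(a-b)
def proj(d,p):
    K,R,t=cam(d); return cv2.projectPoints(np.array(p,float).reshape(-1,1,3),R,t,K,None)[0].reshape(-1,2)
def save(d,n,box=None,s=1):
    im=d["img"][:,:,::-1]
    if box: im=im[box[1]:box[3],box[0]:box[2]]
    cv2.imwrite("pics/"+n,cv2.resize(im,None,fx=s,fy=s,interpolation=cv2.INTER_CUBIC))
E
python3 - <<'E'
from h import *
import pickle
for n in("side","top"):
    d=get_image(n); pickle.dump(d,open(n+".pkl","wb")); save(d,n+"0.png",s=1.4)
    print(n,ray(d,280,210),d["camera_matrix"])
print(get_state())
E
```

```text
pics
side (array([ 86.61415628, 665.23006557, 854.15934386]), array([ 0.38467791, -0.61090143, -0.69205448])) [[408.33401705   0.         280.29740076]
 [  0.         408.33401705 205.59220457]
 [  0.           0.           1.        ]]
top (array([3.74440571e+02, 6.06874193e-01, 1.32881948e+03]), array([ 0.09496704, -0.01736575, -0.99536741])) [[386.1473323    0.         276.95518247]
 [  0.         386.1473323  211.46640861]
 [  0.           0.           1.        ]]
{'clock': 0.1, 'q': array([-1.16702870e+00,  3.20216389e-01,  1.56553374e+00,  2.68617515e-05,
        1.25740430e+00, -2.00095529e-02]), 'joint_velocities': array([ 0.00058439, -0.00148756, -0.00359261, -0.00132056,  0.00014509,
       -0.00110793]), 'joint_efforts': array([ 8.35057308e-04, -4.16407835e+01, -2.34703410e+01,  4.64151469e-05,
        4.87226716e-03, -1.49943384e-05]), 'position': array([ 236.28254389, -523.75090581,  230.58203094]), 'tcp_rot': array([-3.06983155e+00, -6.60361562e-01,  4.28237687e-04]), 'ft_force': array([-0.04039813,  0.27976061,  0.40351097]), 'wrist_torque': array([-0.00767406, -0.02964066,  0.02090264]), 'gripper_force': 0.0, 'gripper_width': 85.36778387301811}
```

View pics/side0.png

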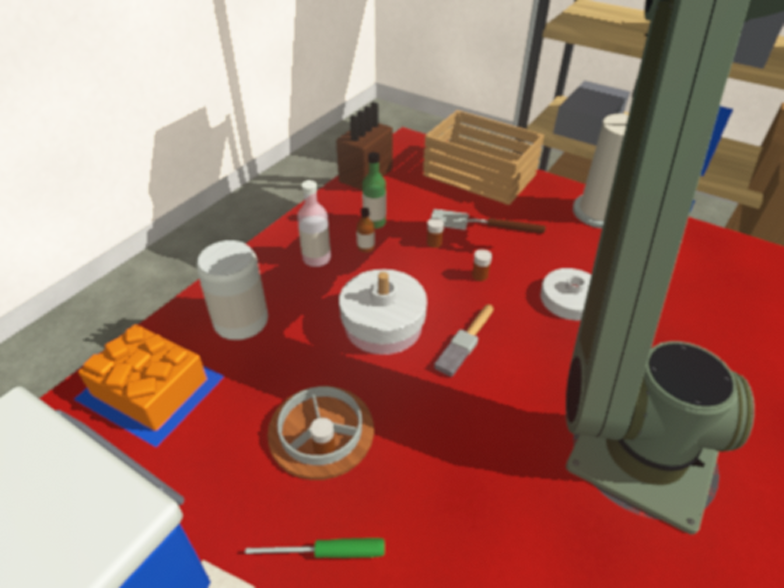

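View pics/top0.png

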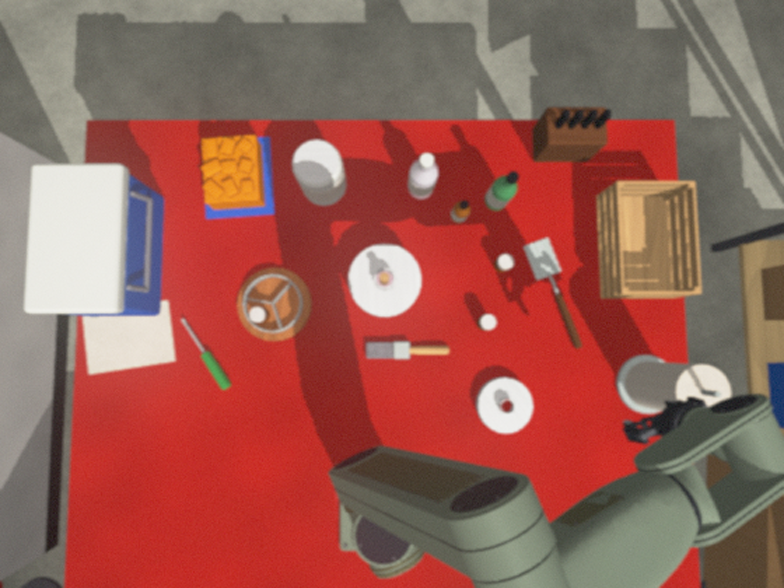

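The side view (784 px wide) shows the double lid at (383,308), the stand at (320,430) with jar_c at (321,432), and loose jars at (435,232) and (482,265). In the top view the lid is at (385,280), the stand at (273,303), the jar caps at (505,262) and (488,322), and the smaller decoy lid at (505,405).

```bash
cat > m.py <<'E'
from h import *
import pickle
S=pickle.load(open("side.pkl","rb"));T=pickle.load(open("top.pkl","rb"))
def blob(d,c,r,kind="white"):
    h=cv2.cvtColor(d["img"],cv2.COLOR_RGB2HSV).astype(int);H,s,v=h[...,0],h[...,1],h[...,2]
    if kind=="white": m=(s<90)&(v>140)
    if kind=="red": m=~((s>190)&((H<5)|(H>174)))
    if kind=="wood": m=(H>6)&(H<25)&(s>90)
    m=m.astype(np.uint8); w=np.zeros_like(m); cv2.circle(w,(int(c[0]),int(c[1])),r,1,-1); m*=w
    n,l,st,ce=cv2.connectedComponentsWithStats(m); i=1+np.argmax(st[1:,4])
    return ce[i],st[i],(l==i).astype(np.uint8)
E
python3 - <<'E'
from m import *
k=1/1.4
for n,ps,pt in(("a",(435,228),(505,262)),("b",(482,258),(488,322)),("c",(321,428),(257,314))):
    s=blob(S,np.array(ps)*k,12); t=blob(T,np.array(pt)*k,10)
    print(n,s[0],s[1],t[0],t[1],tri(S,s[0],T,t[0]), onz(T,*t[0],62))
s=blob(S,np.array((383,285))*k,11,"wood");t=blob(T,np.array((385,280))*k,8,"wood")
print("knob",s[:2],t[:2],tri(S,s[0],T,t[0]),onz(T,*t[0],138))
t=blob(T,np.array((385,280))*k,40);print("lid",t[:2],onz(T,*t[0],76)); 
cs,_=cv2.findContours(t[2],0,1);e=cv2.fitEllipse(cv2.convexHull(max(cs,key=len)));print(e,onz(T,*e[0],76))
t=blob(T,np.array((505,405))*k,35);print("small",t[:2])
save(T,"t1.png",(160,180,330,250),4.7);save(S,"s1.png",(180,180,330,350),3.5)
E
```

```text
a [311.95394737 158.01315789] [305 150  14  17 152] [360.6779661  186.62711864] [355 181  12  12 118] (array([ 570.28313473, -289.26286339,   66.95811024]), np.float64(2.7685412755984324)) [ 572.3217485  -289.83182521   62.        ]
b [344.79816514 183.22018349] [339 178  12  12 109] [348.16521739 229.5826087 ] [343 224  12  12 115] (array([ 429.68594478, -246.55369004,   55.86471219]), np.float64(0.9848913297357504)) [ 429.87275196 -245.17494061   62.        ]
c [230.         305.89272031] [220 294  21  22 261] [181.78651685 224.7247191 ] [174 217  16  18 178] (array([446.39299322, 296.61702667,  77.0829383 ]), np.float64(1.6392166880043828)) [447.97940442 300.62013558  62.        ]
knob (array([273.69230769, 202.16483516]), array([271, 195,   7,  15,  91], dtype=int32)) (array([274.06451613, 198.41935484]), array([272, 195,   5,   8,  31], dtype=int32)) (array([526.93703518,  -1.96618528, 116.60629015]), np.float64(0.02527267483250242)) [524.25681458  -1.91506741 138.        ]
lid (array([274.31209899, 199.63703025]), array([ 248,  174,   53,   53, 2182], dtype=int32)) [528.04702427  -2.84026227  76.        ]
((274.30078125, 199.53350830078125), (52.6084098815918, 53.250186920166016), 150.81976318359375) [528.38774271  -2.80457782  76.        ]
small (array([360.27374302, 289.02553871]), array([ 340,  269,   41,   41, 1253], dtype=int32))
```

View pics/t1.png

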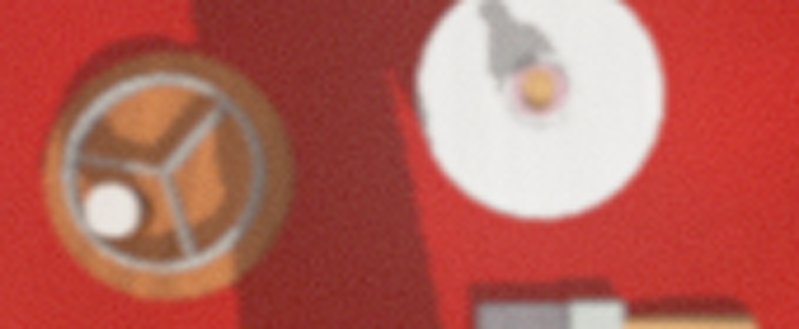

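View pics/s1.png

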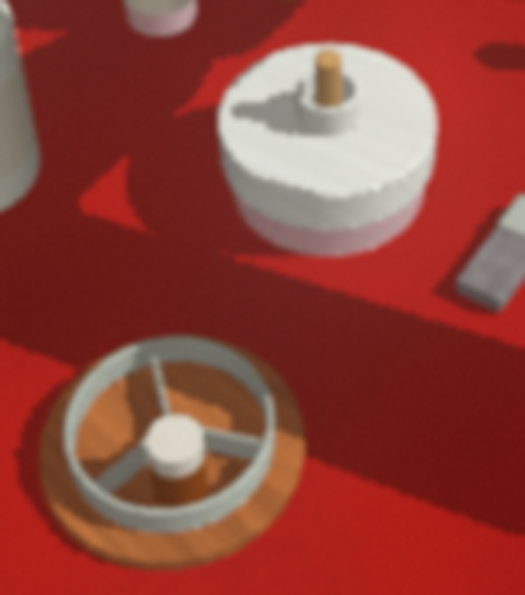

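The top crop (4.7×, origin 160,180) shows the ring centred at about (164,172), with wall ends near (222,103), (80,158) and (190,250). The lid centre is at (540,88). In the side crop (3.5×, origin 180,180), the ring's top ellipse is centred at about (170,427) and the knob top is at (328,55).

Run:
```python
from m import *
# ring & board in both views
for d,c,r,z in((T,(195,217),24,36),(S,(228.6,302),36,36)):
    h=cv2.cvtColor(d["img"],cv2.COLOR_RGB2HSV).astype(int)
    hh,s,v=h[...,0],h[...,1],h[...,2]
    w=np.zeros(s.shape,np.uint8);cv2.circle(w,(int(c[0]),int(c[1])),r+8,1,-1)
    g=((s<110)&(v>70)).astype(np.uint8)*w
    b=(((hh>6)&(hh<30)&(s>60))|(g>0)).astype(np.uint8)*w
    for nm,m,zz in(("ring",g,36),("board",b,12)):
        n,l,st,ce=cv2.connectedComponentsWithStats(m);i=1+np.argmax(st[1:,4])
        hull=cv2.convexHull(max(cv2.findContours((l==i).astype(np.uint8),0,1)[0],key=len)).reshape(-1,2)
        P=np.array([onz(d,*p,zz)[:2] for p in hull])
        # circle through backprojected rim
        A=np.c_[2*P,np.ones(len(P))];x=np.linalg.lstsq(A,(P**2).sum(1),rcond=None)[0]
        print(nm,st[i],x[:2],"R",np.sqrt(x[2]+x[0]**2+x[1]**2),"resid",np.abs(np.linalg.norm(P-x[:2],axis=1)-np.sqrt(x[2]+x[0]**2+x[1]**2)).max())
f=lambda x,y:(160+x/4.7-.4,180+y/4.7-.4)
C=onz(T,*f(162,172),34);print("Ycentre",C)
for p in((222,103),(80,158),(190,250)):
    q=onz(T,*f(*p),34)-C;print(np.degrees(np.arctan2(q[1],q[0])),np.hypot(*q[:2]))
g=lambda x,y:(180+x/3.5-.4,180+y/3.5-.4)
print(onz(S,*g(170,427),36),tri(S,g(170,427),T,f(164,172)))
print("knobtop",tri(S,g(328,57),T,f(540,86)),"small lid")
# lid in side view: top face z=76 ellipse
print("lidtop side",onz(S,*g(328,120),76))
```

```text
ring [172 195  45  43 788] [478.00500606 265.81417622] R 73.0468387731292 resid 1.455499425705753
board [ 169  191   53   53 2185] [477.69108835 265.97005419] R 90.00308728717421 resid 1.2541912699241777
ring [ 198  276   61   57 1636] [474.03127938 270.59176999] R 74.83156972712611 resid 4.008433510801581
board [ 191  276   77   67 3977] [476.79540669 268.25968356] R 90.60316048704242 resid 1.5883082174794367
Ycentre [478.10836053 266.62946481  34.        ]
-40.45693995428164 65.01112564836517
80.08283481970321 59.51486426521225
-159.60433851816467 59.47778555615426
[475.34020559 269.89322429  36.        ] (array([478.64259524, 266.3448136 ,  28.77476987]), np.float64(0.2791612133825793))
knobtop (array([527.01055615,  -2.65444498, 138.23042263]), np.float64(2.587093588846518)) small lid
lidtop side [526.10917561   1.20317547  76.        ]
```

>>> step_arm(increments=[[0, 0, 0, 0, 0, -1], [0, 0, 0, 0, 0, -1], [0, 0, 0, 0, 0, -1], [0, 0, 0, 0, 0, -1], [0, 0, 0, 0, 0, -1], [0, 0, 0, 0, 0, -1], [0, 0, 0, 0, 0, -1], [0, 0, 0, 0, 0, -1], [0, 0, 0, 0, 0, -1], [0, 0, 0, 0, 0, -1]], fingers=62, squeeze=40)

```text
clock: 1.1
position: [236.4, -523.8, 230.8]
tcp_rot: [-2.5, -1.901, -0.0]
ft_force: [-0.1, -0.4, -0.6]
gripper_width: 62.1
gripper_force: 0.0
```

>>> step_arm(increments=[[0, 0, 0, 0, 0, -1], [0, 0, 0, 0, 0, -1], [0, 0, 0, 0, 0, -1], [0, 0, 0, 0, 0, -0.144], [0.7, 1, 0, 0, 0, 0], [0.7, 1, 0, 0, 0, 0], [0.7, 1, 0, 0, 0, 0], [0.7, 1, 0, 0, 0, 0], [0.7, 1, 0, 0, 0, 0], [0.7, 1, 0, 0, 0, 0]])

```text
clock: 2.1
position: [417.4, -397.1, 231.1]
tcp_rot: [-2.223, -2.219, 0.0]
ft_force: [0.3, 0.6, 0.5]
gripper_width: 62.0
gripper_force: 0.0
```

>>> step_arm(increments=[[0.6, 0.86, 0, 0, 0, 0], [0.6, 0.86, 0, 0, 0, 0], [0.6, 0.86, 0, 0, 0, 0], [0.6, 0.86, 0, 0, 0, 0], [0.6, 0.86, 0, 0, 0, 0], [0.6, 0.86, 0, 0, 0, 0], [0, 0, 1, 0, 0, 0], [0, 0, 1, 0, 0, 0], [0, 0, 1, 0, 0, 0], [0, 0, 1, 0, 0, 0]])

```text
clock: 3.1
position: [571.1, -289.8, 109.9]
tcp_rot: [-2.223, -2.22, 0.0]
ft_force: [-0.3, -0.0, -0.6]
gripper_width: 62.2
gripper_force: 0.0
```

Run:
```python
from h import *
d=get_image("side");s=get_state();p=s["position"];print(p)
print(proj(d,[p,p-[0,0,50]]),proj(d,[[571.5,-289.5,62]]))
a=cv2.resize(d["img"][100:220,240:400],None,fx=2.5,fy=2.5);t=get_image("top");b=cv2.resize(t["img"][130:250,300:460],None,fx=2.5,fy=2.5)
print(proj(t,[p]))
cv2.imwrite("pics/ja.png",np.hstack([a,b])[:,:,::-1])
```

```text
[ 568.09870918 -288.37183124  104.40431551]
[[312.73279265 148.72909793]
 [311.73636234 161.45452181]] [[311.13915077 159.03905198]]
[[363.22799526 185.87922552]]
```

View pics/ja.png

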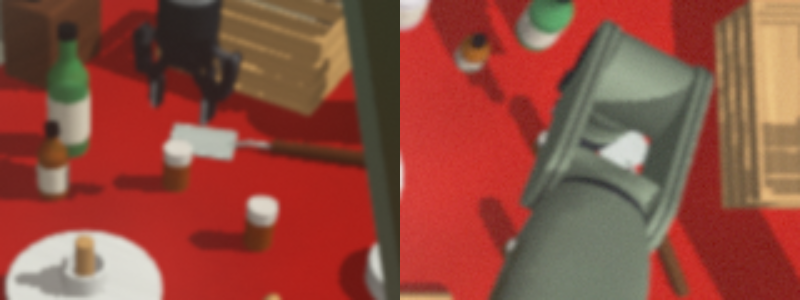

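The left panel (side view) shows the fingertips at about (303,142) and (323,147), hanging above jar_a's cap at (311,158). The top view is blocked by the arm.

Run:
```python
from h import *
for i in range(3): s=get_state();print(s["clock"],s["position"],s["q"])
get_image("side");s=get_state();print(s["clock"],s["position"],s["joint_velocities"])
```

```text
3.2 [ 568.39481212 -288.5390076   106.58939445] [-4.87757739e-01  5.15930467e-01  1.57809483e+00 -5.47190501e-05
  1.05776002e+00 -4.86608493e-01]
3.2 [ 568.39481212 -288.5390076   106.58939445] [-4.87757739e-01  5.15930467e-01  1.57809483e+00 -5.47190501e-05
  1.05776002e+00 -4.86608493e-01]
3.2 [ 568.39481212 -288.5390076   106.58939445] [-4.87757739e-01  5.15930467e-01  1.57809483e+00 -5.47190501e-05
  1.05776002e+00 -4.86608493e-01]
3.25 [ 570.01623138 -289.46150628  109.36532655] [-0.00171044 -0.04038417 -0.06642157  0.00065472  0.00474468 -0.0057858 ]
```

>>> step_arm(increments=[[0, 0, 0.6, 0, 0, 0], [0, 0, 0.6, 0, 0, 0], [0, 0, 0.6, 0, 0, 0], [0, 0, 0.5, 0, 0, 0], [0, 0, 0.3, 0, 0, 0], [0, 0, 0.1, 0, 0, 0], [0, 0, 0, 0, 0, 0]])

```text
clock: 3.95
position: [571.8, -290.5, 31.2]
tcp_rot: [2.221, 2.22, 0.001]
ft_force: [-1.1, -0.6, 0.4]
gripper_width: 62.0
gripper_force: 0.0
```

>>> step_arm(increments=[[0, 0, 0, 0, 0, 0], [0, 0, 0, 0, 0, 0], [0, 0, 0, 0, 0, 0], [0, 0, 0, 0, 0, 0], [0, 0, 0, 0, 0, 0], [0, 0, 0, 0, 0, 0]], fingers=28)

```text
clock: 4.55
position: [571.9, -290.5, 31.5]
tcp_rot: [2.22, 2.22, 0.001]
ft_force: [-0.2, -0.5, 5.1]
gripper_width: 35.0
gripper_force: 39.9
```

>>> step_arm(increments=[[0, 0, -0.3, 0, 0, 0], [0, 0, -0.7, 0, 0, 0], [0, 0, -0.9, 0, 0, 0], [0, 0, -0.9, 0, 0, 0], [0, 0, -0.9, 0, 0, 0], [0, 0, -0.9, 0, 0, 0], [0.3, 0, -0.8, 0, 0, 0], [0.6, -0.1, -0.5, 0, 0, 0], [0.8, -0.1, -0.3, 0, 0, 0], [0.9, -0.1, -0.1, 0, 0, 0]])

```text
clock: 5.55
position: [561.8, -210.8, 220.2]
tcp_rot: [2.222, 2.22, 0.001]
ft_force: [-0.3, -0.2, -0.8]
gripper_width: 35.0
gripper_force: 40.0
```

>>> step_arm(increments=[[0.9, -0.1, 0, 0, 0, 0], [0.9, -0.1, 0, 0, 0, 0], [0.9, -0.1, 0, 0, 0, 0], [0.9, -0.1, 0, 0, 0, 0], [0.9, -0.1, 0, 0, 0, 0], [0.9, -0.1, 0, 0, 0, 0], [0.9, -0.1, 0, 0, 0, 0], [0.9, -0.1, 0, 0, 0, 0], [0.9, -0.1, 0, 0, 0, 0], [0.9, -0.1, 0, 0, 0, 0]])

```text
clock: 6.55
position: [530.7, 59.6, 218.9]
tcp_rot: [-2.22, -2.221, 0.002]
ft_force: [0.6, 0.7, -0.4]
gripper_width: 34.9
gripper_force: 40.0
```

>>> step_arm(increments=[[0.9, -0.1, 0, 0, 0, 0], [0.9, -0.1, 0, 0, 0, 0], [0.9, -0.1, 0, 0, 0, 0], [0.9, -0.1, 0, 0, 0, 0], [0.9, -0.1, 0, 0, 0, 0], [0.9, -0.1, 0, 0, 0, 0], [0.7, 0, 0, 0, 0, 0], [0.3, 0, 0.2, 0, 0, 0], [0.1, 0, 0.5, 0, 0, 0], [0, 0, 0.5, 0, 0, 0]])

```text
clock: 7.55
position: [513.3, 253.1, 182.3]
tcp_rot: [-2.22, -2.223, 0.002]
ft_force: [1.2, 0.4, -0.4]
gripper_width: 35.1
gripper_force: 40.0
```

>>> step_arm(increments=[[0, 0, 0.5, 0, 0, 0], [0, 0, 0.4, 0, 0, 0], [0, 0, 0.2, 0, 0, 0], [0, 0, 0, 0, 0, 0], [0, 0, 0, 0, 0, 0]])

```text
clock: 8.05
position: [514.5, 252.9, 150.7]
tcp_rot: [2.221, 2.221, 0.001]
ft_force: [-0.2, 0.3, -1.1]
gripper_width: 34.7
gripper_force: 40.0
```

>>> step_arm(increments=[[0.4, 0, 0.3, 0, 0, 0], [0.4, 0, 0.5, 0, 0, 0], [0.1, 0, 0.6, 0, 0, 0], [0, 0, 0.5, 0, 0, 0], [0, 0, 0.2, 0, 0, 0], [0, 0, 0, 0, 0, 0], [0, 0, 0, 0, 0, 0]])

```text
clock: 8.75
position: [514.5, 280.4, 87.4]
tcp_rot: [2.221, 2.222, 0.001]
ft_force: [0.6, 0.0, -0.6]
gripper_width: 34.7
gripper_force: 40.0
```

Run:
```python
from h import *
d=get_image("side");p=get_state()["position"];print(p)
b=p-[0,0,31]
q=proj(d,[b,b+[0,0,62],[515,280.5,12],[477.5,266.8,36]]);print(q, (q-[160,210])*3.5)
a=cv2.resize(d["img"][210:350,160:300],None,fx=3.5,fy=3.5);cv2.imwrite("pics/pa.png",a[:,:,::-1])
```

```text
[514.73867884 280.32579679  87.83856618]
[[211.28238522 291.80557056]
 [208.33954866 275.481018  ]
 [213.12065923 302.73213659]
 [228.25865084 300.22398405]] [[179.48834827 286.31949694]
 [169.18842031 229.183563  ]
 [185.92230729 324.56247808]
 [238.90527792 315.78394417]]
```

View pics/pa.png

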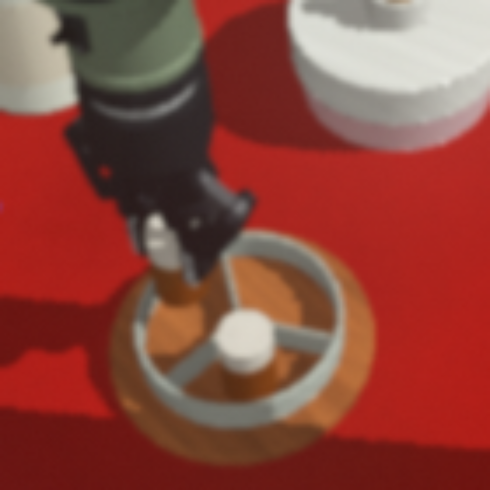

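The crop (3.5×, origin 160,210) shows jar_a's lower end at about (180,300). That's close to the predicted (179,286) for the centre of its base, over the empty cell. Continuing down.

>>> step_arm(increments=[[0, 0, 0.3, 0, 0, 0], [0, 0, 0.4, 0, 0, 0], [0, 0, 0.3, 0, 0, 0], [0, 0, 0.2, 0, 0, 0], [0, 0, 0.1, 0, 0, 0], [0, 0, 0.1, 0, 0, 0], [0, 0, 0.03, 0, 0, 0], [0, 0, 0, 0, 0, 0]])

```text
clock: 9.6
position: [514.4, 279.9, 44.5]
tcp_rot: [2.221, 2.221, 0.0]
ft_force: [-0.6, -0.5, -0.3]
gripper_width: 35.1
gripper_force: 40.0
```

>>> step_arm(increments=[[0, 0, 0.03, 0, 0, 0], [0, 0, 0, 0, 0, 0]])

```text
clock: 9.8
position: [514.3, 279.9, 43.7]
tcp_rot: [2.221, 2.221, 0.001]
ft_force: [-0.1, 0.3, -1.0]
gripper_width: 34.8
gripper_force: 40.0
```

>>> step_arm(increments=[[0, 0, 0.02, 0, 0, 0], [0, 0, 0, 0, 0, 0], [0, 0, 0, 0, 0, 0]])

```text
clock: 10.1
position: [514.4, 280.0, 43.5]
tcp_rot: [2.221, 2.221, 0.001]
ft_force: [-1.3, -0.0, 5.9]
gripper_width: 34.9
gripper_force: 40.6
```

>>> step_arm(increments=[[0, 0, 0, 0, 0, 0], [0, 0, 0, 0, 0, 0], [0, 0, 0, 0, 0, 0], [0, 0, -0.3, 0, 0, 0], [0, 0, -0.7, 0, 0, 0], [0, 0, -0.9, 0, 0, 0], [0, 0, -1, 0, 0, 0], [0, 0, -1, 0, 0, 0], [0, 0, -1, 0, 0, 0], [-0.3, 0, -1, 0, 0, 0]], fingers=52)

```text
clock: 11.1
position: [514.2, 271.4, 221.7]
tcp_rot: [2.22, 2.222, 0.002]
ft_force: [0.9, 0.1, 0.5]
gripper_width: 52.0
gripper_force: 0.0
```

>>> step_arm(increments=[[-0.95, -0.16, 0, 0, 0, 0], [-0.95, -0.16, 0, 0, 0, 0], [-0.95, -0.16, 0, 0, 0, 0], [-0.95, -0.16, 0, 0, 0, 0], [-0.95, -0.16, 0, 0, 0, 0], [-0.95, -0.16, 0, 0, 0, 0], [-0.95, -0.16, 0, 0, 0, 0], [-0.95, -0.16, 0, 0, 0, 0], [-0.95, -0.16, 0, 0, 0, 0], [-0.95, -0.16, 0, 0, 0, 0]], fingers=62)

```text
clock: 12.1
position: [465.9, -15.2, 220.6]
tcp_rot: [2.221, 2.221, 0.001]
ft_force: [0.0, -1.2, 0.8]
gripper_width: 62.1
gripper_force: 0.0
```

>>> step_arm(increments=[[-0.95, -0.16, 0, 0, 0, 0], [-0.95, -0.16, 0, 0, 0, 0], [-0.95, -0.16, 0, 0, 0, 0], [-0.95, -0.16, 0, 0, 0, 0], [-0.95, -0.16, 0, 0, 0, 0], [-0.95, -0.16, 0, 0, 0, 0], [-0.95, -0.16, 0.5, 0, 0, 0], [-0.7, -0.1, 1, 0, 0, 0], [-0.3, 0, 1, 0, 0, 0], [-0.08, 0, 1, 0, 0, 0]])

```text
clock: 13.1
position: [429.8, -247.5, 114.6]
tcp_rot: [2.222, 2.218, 0.0]
ft_force: [0.3, 0.1, -0.6]
gripper_width: 61.9
gripper_force: 0.0
```

>>> step_arm(increments=[[0, 0, 0.2, 0, 0, 0], [0, 0, 0, 0, 0, 0], [0, 0, 0, 0, 0, 0]])

```text
clock: 13.4
position: [430.7, -246.3, 110.4]
tcp_rot: [2.219, 2.22, 0.001]
ft_force: [-0.3, -0.5, -0.6]
gripper_width: 61.9
gripper_force: 0.0
```

Run:
```python
from m import *
print(get_state()["position"])
S=get_image("side");s=blob(S,(344.8,183.2),12)
print(s[:2],onz(S,*s[0],57)); d=get_image("side")
T=get_image("top"); print(onz(T,187,217,0)[:2])
save(T,"tb.png",(150,170,350,270),3.5)
```

```text
[ 430.65642634 -246.32626033  110.38862807]
(array([344.84761905, 183.41904762]), array([339, 179,  12,  11, 105], dtype=int32)) [ 428.20792192 -244.69491566   57.        ]
[478.14183751 297.86799791]
```

View pics/tb.png

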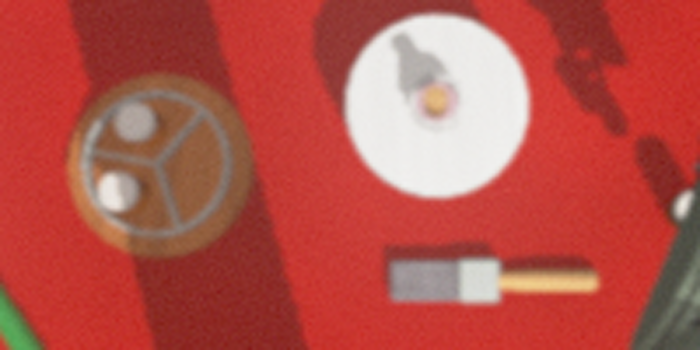

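The top crop (3.5×, origin 150,170) shows jar_a upright in the upper cell at (133,121), jar_c at (118,190), and the right-hand cell near (205,180) still empty. Next, jar_b.

>>> step_arm(increments=[[0, 0, 0.6, 0, 0, 0], [0, 0, 0.6, 0, 0, 0], [0, 0, 0.6, 0, 0, 0], [0, 0, 0.5, 0, 0, 0], [0, 0, 0.25, 0, 0, 0], [0, 0, 0.1, 0, 0, 0], [0, 0, 0, 0, 0, 0]])

```text
clock: 14.25
position: [430.0, -246.2, 29.8]
tcp_rot: [2.221, 2.221, 0.0]
ft_force: [0.7, -0.2, 0.6]
gripper_width: 61.9
gripper_force: 0.0
```

>>> step_arm(increments=[[0, 0, 0, 0, 0, 0], [0, 0, 0, 0, 0, 0], [0, 0, 0, 0, 0, 0], [0, 0, 0, 0, 0, 0], [0, 0, 0, 0, 0, 0], [0, 0, 0, 0, 0, 0]], fingers=28)

```text
clock: 14.85
position: [430.3, -246.4, 30.4]
tcp_rot: [2.22, 2.22, 0.001]
ft_force: [0.2, 1.0, 5.3]
gripper_width: 35.2
gripper_force: 39.9
```

>>> step_arm(increments=[[0, 0, -0.3, 0, 0, 0], [0, 0, -0.7, 0, 0, 0], [0, 0, -0.9, 0, 0, 0], [0, 0, -0.9, 0, 0, 0], [0, 0, -0.9, 0, 0, 0], [0, 0, -0.9, 0, 0, 0], [0.3, 0, -0.8, 0, 0, 0], [0.6, 0.1, -0.5, 0, 0, 0], [0.8, 0.1, -0.3, 0, 0, 0], [0.9, 0.1, -0.1, 0, 0, 0]])

```text
clock: 15.85
position: [438.9, -167.7, 219.9]
tcp_rot: [2.221, 2.219, 0.001]
ft_force: [-0.2, -0.3, -1.0]
gripper_width: 35.2
gripper_force: 40.0
```

>>> step_arm(increments=[[0.9, 0.1, 0, 0, 0, 0], [0.9, 0.1, 0, 0, 0, 0], [0.9, 0.1, 0, 0, 0, 0], [0.9, 0.1, 0, 0, 0, 0], [0.9, 0.1, 0, 0, 0, 0], [0.9, 0.1, 0, 0, 0, 0], [0.9, 0.1, 0, 0, 0, 0], [0.9, 0.1, 0, 0, 0, 0], [0.9, 0.1, 0, 0, 0, 0], [0.9, 0.1, 0, 0, 0, 0]])

```text
clock: 16.85
position: [468.2, 103.0, 218.6]
tcp_rot: [-2.221, -2.222, 0.001]
ft_force: [0.3, 0.3, -0.1]
gripper_width: 35.3
gripper_force: 40.0
```

>>> step_arm(increments=[[0.9, 0.04, 0, 0, 0, 0], [0.9, 0, 0, 0, 0, 0], [0.9, 0, 0, 0, 0, 0], [0.8, 0, 0.1, 0, 0, 0], [0.5, 0, 0.4, 0, 0, 0], [0.19, 0, 0.7, 0, 0, 0], [0, 0, 0.8, 0, 0, 0], [0, 0, 0.8, 0, 0, 0], [0, 0, 0.7, 0, 0, 0], [0, 0, 0.4, 0, 0, 0]])

```text
clock: 17.85
position: [468.4, 226.7, 99.1]
tcp_rot: [-2.221, -2.22, 0.006]
ft_force: [-0.6, -0.2, -1.2]
gripper_width: 35.0
gripper_force: 40.0
```

>>> step_arm(increments=[[0, 0, 0.2, 0, 0, 0], [0, 0, 0, 0, 0, 0], [0, 0, 0, 0, 0, 0]])

```text
clock: 18.15
position: [470.4, 227.8, 96.1]
tcp_rot: [2.221, 2.221, 0.002]
ft_force: [1.2, 0.3, -0.6]
gripper_width: 34.9
gripper_force: 40.0
```

>>> step_arm(increments=[[0, 0, 0.3, 0, 0, 0], [0, 0, 0.5, 0, 0, 0], [0, 0, 0.4, 0, 0, 0], [0, 0, 0.3, 0, 0, 0], [0, 0, 0.15, 0, 0, 0], [0, 0, 0.1, 0, 0, 0], [0, 0, 0, 0, 0, 0], [0, 0, 0.04, 0, 0, 0], [0, 0, 0.02, 0, 0, 0], [0, 0, 0, 0, 0, 0]])

```text
clock: 19.15
position: [470.3, 227.9, 42.3]
tcp_rot: [2.221, 2.221, 0.002]
ft_force: [-0.8, 0.0, 5.9]
gripper_width: 35.1
gripper_force: 40.7
```

>>> step_arm(increments=[[0, 0, 0, 0, 0, 0], [0, 0, 0, 0, 0, 0], [0, 0, 0, 0, 0, 0], [0, 0, -0.3, 0, 0, 0], [0, 0, -0.7, 0, 0, 0], [0, 0, -0.9, 0, 0, 0], [0, 0, -1, 0, 0, 0], [0, 0, -1, 0, 0, 0], [0, 0, -1, 0, 0, 0], [-0.3, 0.1, -1, 0, 0, 0]], fingers=52)

```text
clock: 20.15
position: [472.5, 219.1, 220.0]
tcp_rot: [-2.22, -2.223, -0.001]
ft_force: [0.7, -0.0, -0.1]
gripper_width: 51.9
gripper_force: 0.0
```

>>> step_arm(increments=[[-0.6, 0, -0.1, 0, 0, 0], [-0.7, 0.2, 0, 0, 0, 0], [-0.8, 0.3, 0, 0, 0, 0], [-0.8, 0.3, 0, 0, 0, 0], [-0.8, 0.3, 0, 0, 0, 0], [-0.8, 0.3, 0, 0, 0, 0], [-0.7, 0.2, 0, 0, 0, 0], [-0.4, 0.1, 0, 0, 0, 0], [0, 0, 0, 0, 0, 0], [0, 0, 0, 0, 0, 0]])

```text
clock: 21.15
position: [523.6, 51.1, 221.2]
tcp_rot: [-2.221, -2.221, -0.001]
ft_force: [0.8, -0.3, -0.6]
gripper_width: 52.0
gripper_force: 0.0
```

Run:
```python
from m import *
p=get_state()["position"];print(p)
S=get_image("side");T=get_image("top");pickle.dump((S,T),open("two.pkl","wb"))
a=cv2.resize(S["img"][170:350,170:340],None,fx=3.2,fy=3.2)
b=cv2.resize(T["img"][170:350,150:220],None,fx=3.2,fy=3.2)
cv2.imwrite("pics/two.png",np.hstack([a,b])[:,:,::-1])
s=blob(S,np.array((383,285))/1.4,11,"wood");print("knob side",s[:2])
print(proj(S,[[527.2,-1.7,138],[526.2,0,138],[527.2,-1.7,108]]),proj(S,[p]))
```

```text
[523.60441868  51.1058794  221.24921643]
knob side (array([273.69230769, 202.16483516]), array([271, 195,   7,  15,  91], dtype=int32))
[[273.54127547 196.19915605]
 [273.50288152 196.70027872]
 [273.55365087 204.5463381 ]] [[262.66299493 183.19887723]]
```

View pics/two.png

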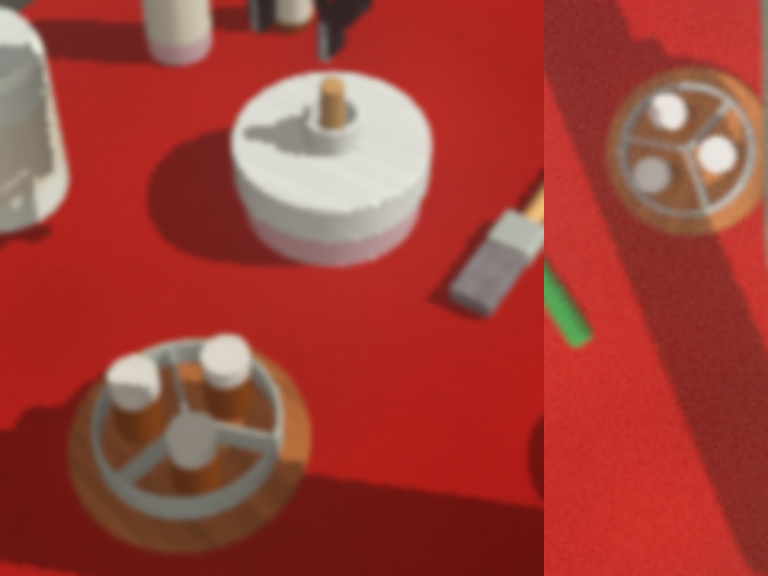

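The left panel shows all three jars upright: caps at (133,380) and (225,358), with jar_c at (190,440). The knob top is at (333,84), which is pixel (274,196) and matches (527,-2,138). The top panel agrees. Next, the knob.

>>> step_arm(increments=[[-0.5, 0.12, 0, 0, 0, 0], [-0.6, 0, 0, 0, 0, 0], [-0.5, 0, 0.2, 0, 0, 0], [-0.16, 0, 0.6, 0, 0, 0], [0, 0, 0.8, 0, 0, 0], [0, 0, 0.7, 0, 0, 0], [0, 0, 0.5, 0, 0, 0], [0, 0, 0.3, 0, 0, 0], [0, 0, 0, 0, 0, 0], [0, 0, 0, 0, 0, 0]], fingers=45)

```text
clock: 22.25
position: [527.8, -2.3, 128.4]
tcp_rot: [2.221, 2.221, 0.001]
ft_force: [0.6, -0.6, -0.0]
gripper_width: 45.3
gripper_force: 0.0
```

Run:
```python
from m import *
p=get_state()["position"];print(p)
S=get_image("side")
s=blob(S,np.array((383,285))/1.4,11,"wood");print("knob side",s[:2])
save(S,"kn.png",(230,140,320,260),5)
```

```text
[527.83115708  -2.34776477 128.44990331]
knob side (array([273.5505618 , 202.17977528]), array([271, 195,   7,  15,  89], dtype=int32))
```

View pics/kn.png

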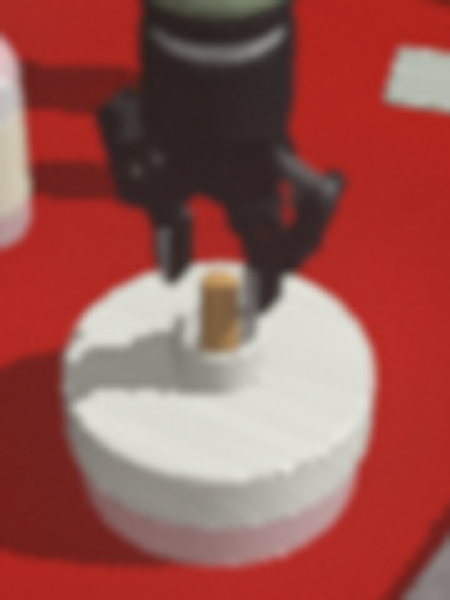

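The crop (5×, origin 230,140) shows the knob top at (220,275), with the fingers on either side at (175,270) and (262,300). The grasp looks centred.

>>> step_arm(increments=[[0, 0, 0.3, 0, 0, 0], [0, 0, 0.25, 0, 0, 0], [0, 0, 0.1, 0, 0, 0], [0, 0, 0, 0, 0, 0], [0, 0, 0, 0, 0, 0]])

```text
clock: 22.8
position: [527.5, -2.1, 108.5]
tcp_rot: [2.221, 2.222, -0.0]
ft_force: [0.3, -0.1, -0.9]
gripper_width: 45.0
gripper_force: 0.0
```

>>> step_arm(increments=[[0, 0, 0, 0, 0, 0], [0, 0, 0, 0, 0, 0], [0, 0, 0, 0, 0, 0], [0, 0, 0, 0, 0, 0], [0, 0, 0, 0, 0, 0], [0, 0, 0, 0, 0, 0], [0, 0, 0, 0, 0, 0]], fingers=12, squeeze=80)

```text
clock: 23.5
position: [527.8, -2.2, 109.1]
tcp_rot: [2.221, 2.221, 0.001]
ft_force: [-0.3, 1.2, 5.3]
gripper_width: 19.8
gripper_force: 78.1
```

>>> step_arm(increments=[[0, 0, -0.1, 0, 0, 0], [0, 0, -0.2, 0, 0, 0], [0, 0, -0.4, 0, 0, 0], [0, 0, -0.5, 0, 0, 0], [0, 0, -0.6, 0, 0, 0], [0, 0, -0.6, 0, 0, 0], [0, 0, -0.6, 0, 0, 0], [0, 0, -0.5, 0, 0, 0], [0, 0, -0.3, 0, 0, 0], [0.1, 0, -0.1, 0, 0, 0]])

```text
clock: 24.5
position: [527.8, 0.7, 226.8]
tcp_rot: [2.221, 2.22, 0.002]
ft_force: [0.5, -0.2, -4.7]
gripper_width: 19.9
gripper_force: 78.4
```

>>> step_arm(increments=[[0.2, 0, 0, 0, 0, 0], [0.3, -0.1, 0, 0, 0, 0], [0.5, -0.1, 0, 0, 0, 0], [0.6, -0.1, 0, 0, 0, 0], [0.6, -0.1, 0, 0, 0, 0], [0.6, -0.1, 0, 0, 0, 0], [0.6, -0.1, 0, 0, 0, 0], [0.6, -0.1, 0, 0, 0, 0], [0.6, -0.1, 0, 0, 0, 0], [0.6, -0.1, 0, 0, 0, 0]])

```text
clock: 25.5
position: [499.3, 158.7, 225.0]
tcp_rot: [-2.22, -2.222, 0.002]
ft_force: [-0.5, 0.1, -4.0]
gripper_width: 19.9
gripper_force: 78.4
```

>>> step_arm(increments=[[0.6, -0.1, 0, 0, 0, 0], [0.6, -0.1, 0, 0, 0, 0], [0.6, -0.1, 0, 0, 0, 0], [0.6, -0.1, 0, 0, 0, 0], [0.5, -0.1, 0, 0, 0, 0], [0.4, -0.1, 0, 0, 0, 0], [0.3, -0.1, 0, 0, 0, 0], [0.07, -0.08, 0, 0, 0, 0], [0, 0, 0, 0, 0, 0], [0, 0, 0, 0, 0, 0]])

```text
clock: 26.5
position: [477.0, 266.4, 225.6]
tcp_rot: [2.222, 2.221, -0.0]
ft_force: [-0.6, 0.6, -3.9]
gripper_width: 19.6
gripper_force: 78.4
```

```bash
cat > lid.py <<'E'
from m import *
from scipy.optimize import least_squares
def lidfit(d,c,r,zrim):
    h=cv2.cvtColor(d["img"],cv2.COLOR_RGB2HSV).astype(int)
    m=((h[...,1]<45)&(h[...,2]>110)).astype(np.uint8);w=np.zeros_like(m);cv2.circle(w,(int(c[0]),int(c[1])),r,1,-1);m*=w
    n,l,st,ce=cv2.connectedComponentsWithStats(m);i=1+np.argmax(st[1:,4])
    pts=[]
    for u in range(st[i,0]+4,st[i,0]+st[i,2]-4):
        col=np.where(l[:,u]==i)[0]; pts.append((u,col.max()+.5))
    P=np.array([onz(d,*p,zrim)[:2] for p in pts])
    s=least_squares(lambda x:np.hypot(*(P-x).T)-85,P.mean(0)+[60,-60],loss="soft_l1",f_scale=1)
    return s.x,np.abs(s.fun).mean(),st[i]
E
python3 - <<'E'
from lid import *
S0=pickle.load(open("side.pkl","rb"))
print("start",lidfit(S0,(274,222),40,36))
p=get_state()["position"];d=get_image("side");print(p)
c=proj(d,[[477,267,170]])[0]
print(c,lidfit(d,c,44,36+p[2]-109.1))
save(d,"lid1.png",(150,170,330,350),3.2)
E
```

```text
start (array([524.40144969,  -3.19542857]), np.float64(2.2699099895628745), array([ 243,  193,   61,   55, 2570], dtype=int32))
[477.04937587 266.43590581 225.60881675]
[223.52059558 264.32238107] (array([466.357555 , 269.6165424]), np.float64(3.359419492719409), array([ 183,  231,   81,   78, 4486], dtype=int32))
```

View pics/lid1.png

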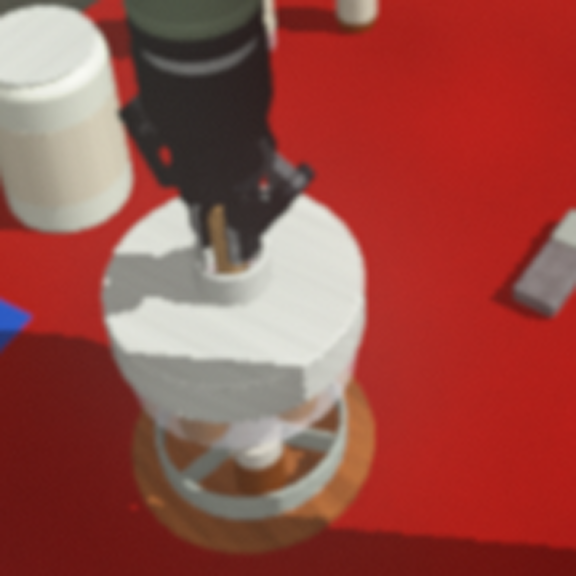

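The crop (3.2×, origin 150,170) shows the held lid with its top face at about (235,290) and its lower rim down to about (240,418). The stand is below it at (250,450), and the knob leans slightly from (215,205) to (232,268). I'll check the tilt numerically.

```bash
cat > tilt.py <<'E'
from m import *
def edges(d,c,r):
    h=cv2.cvtColor(d["img"],cv2.COLOR_RGB2HSV).astype(int)
    m=((h[...,1]<60)&(h[...,2]>85)).astype(np.uint8);w=np.zeros_like(m);cv2.circle(w,(int(c[0]),int(c[1])),r,1,-1);m*=w
    m=cv2.morphologyEx(m,cv2.MORPH_OPEN,np.ones((3,3),np.uint8))
    n,l,st,ce=cv2.connectedComponentsWithStats(m);i=1+np.argmax(st[1:,4])
    lo={};up={}
    for u in range(st[i,0],st[i,0]+st[i,2]):
        col=np.where(l[:,u]==i)[0]; lo[u]=col.max();up[u]=col.min()
    return lo,up
def pred(d,x,y,z,R,low):
    a=np.linspace(0,2*np.pi,1440);q=proj(d,np.c_[x+R*np.cos(a),y+R*np.sin(a),np.full(1440,z)])
    o={}
    for u,v in q:
        k=int(round(u)); o[k]=max(o.get(k,-1e9),v) if low else min(o.get(k,1e9),v)
    return o
def rep(d,x,y,lift,r=46):
    c=proj(d,[[x,y,55+lift]])[0]; lo,up=edges(d,c,r)
    pl=pred(d,x,y,36+lift,85,1);pu=pred(d,x,y,76+lift,85,0)
    us=sorted(lo);print("cols",us[0],us[-1],"pred",min(pl),max(pl),min(pu),max(pu))
    print("low obs-pred",[(u,round(lo[u]+.5-pl[u],1)) for u in us[::5] if u in pl])
    print("up  obs-pred",[(u,round(up[u]-.5-pu[u],1)) for u in us[::5] if u in pu])
E
python3 - <<'E'
from tilt import *
rep(S,526.8,-1.9,0)
p=get_state()["position"];d=get_image("side");rep(d,p[0],p[1],p[2]-109.1)
E
```

```text
cols 242 303 pred 243 304 243 305
low obs-pred [(247, np.float64(-1.1)), (252, np.float64(0.3)), (257, np.float64(0.5)), (262, np.float64(3.7)), (267, np.float64(4.6)), (272, np.float64(5.1)), (277, np.float64(5.2)), (282, np.float64(4.9)), (287, np.float64(4.2)), (292, np.float64(3.3)), (297, np.float64(1.5)), (302, np.float64(-3.9))]
up  obs-pred [(247, np.float64(-0.1)), (252, np.float64(0.1)), (257, np.float64(-0.2)), (262, np.float64(-0.5)), (267, np.float64(-0.5)), (272, np.float64(16.9)), (277, np.float64(-0.1)), (282, np.float64(0.2)), (287, np.float64(0.0)), (292, np.float64(0.0)), (297, np.float64(1.0)), (302, np.float64(2.0))]
cols 182 263 pred 184 264 181 264
low obs-pred [(187, np.float64(-2.2)), (192, np.float64(-1.5)), (197, np.float64(2.6)), (202, np.float64(3.9)), (207, np.float64(-0.9)), (212, np.float64(-1.0)), (217, np.float64(-1.6)), (222, np.float64(5.3)), (227, np.float64(5.7)), (232, np.float64(6.6)), (237, np.float64(6.0)), (242, np.float64(5.9)), (247, np.float64(-1.3)), (252, np.float64(5.2)), (257, np.float64(3.2)), (262, np.float64(-5.0))]
up  obs-pred [(182, np.float64(5.8)), (187, np.float64(0.1)), (192, np.float64(-0.5)), (197, np.float64(0.3)), (202, np.float64(-0.8)), (207, np.float64(0.3)), (212, np.float64(12.9)), (217, np.float64(23.0)), (222, np.float64(26.6)), (227, np.float64(21.8)), (232, np.float64(13.5)), (237, np.float64(7.7)), (242, np.float64(0.4)), (247, np.float64(0.3)), (252, np.float64(0.4)), (257, np.float64(1.1)), (262, np.float64(2.7))]
```

The top arc of the held lid matches a level lid at the TCP to within 0.5 px, so it isn't tilted. Lowering with a small centring shift.

>>> step_arm(increments=[[0.02, 0.01, 0.2, 0, 0, 0], [0, 0, 0.3, 0, 0, 0], [0, 0, 0.4, 0, 0, 0], [0, 0, 0.4, 0, 0, 0], [0, 0, 0.4, 0, 0, 0], [0, 0, 0.4, 0, 0, 0], [0, 0, 0.3, 0, 0, 0], [0, 0, 0.1, 0, 0, 0], [0, 0, 0, 0, 0, 0], [0, 0, 0, 0, 0, 0]])

```text
clock: 27.6
position: [477.7, 267.8, 151.0]
tcp_rot: [2.221, 2.221, 0.002]
ft_force: [1.1, -1.6, -3.6]
gripper_width: 20.2
gripper_force: 78.4
```

>>> step_arm(increments=[[0, 0, 0.05, 0, 0, 0], [0, 0, 0.1, 0, 0, 0], [0, 0, 0.1, 0, 0, 0], [0, 0, 0.1, 0, 0, 0], [0, 0, 0, 0, 0, 0], [0, 0, 0, 0, 0, 0]])

```text
clock: 28.2
position: [477.3, 267.5, 139.9]
tcp_rot: [-2.221, -2.221, 0.001]
ft_force: [-0.2, 0.3, -3.9]
gripper_width: 20.1
gripper_force: 78.4
```

>>> step_arm(increments=[[0, 0, 0.15, 0, 0, 0], [0, 0, 0.15, 0, 0, 0], [0, 0, 0.15, 0, 0, 0], [0, 0, 0.08, 0, 0, 0], [0, 0, 0.03, 0, 0, 0], [0, 0, 0, 0, 0, 0], [0, 0, 0, 0, 0, 0]])

```text
clock: 28.9
position: [477.5, 267.6, 123.4]
tcp_rot: [2.221, 2.221, 0.0]
ft_force: [-0.4, -0.2, -3.4]
gripper_width: 19.9
gripper_force: 78.4
```

>>> step_arm(increments=[[0, 0, 0.03, 0, 0, 0], [0, 0, 0, 0, 0, 0], [0, 0, 0.03, 0, 0, 0], [0, 0, 0, 0, 0, 0], [0, 0, 0, 0, 0, 0]])

```text
clock: 29.4
position: [477.3, 267.6, 121.5]
tcp_rot: [2.221, 2.221, -0.0]
ft_force: [0.1, -0.4, -3.9]
gripper_width: 20.4
gripper_force: 78.4
```

>>> step_arm(increments=[[0, 0, 0.02, 0, 0, 0], [0, 0, 0, 0, 0, 0], [0, 0, 0.02, 0, 0, 0], [0, 0, 0, 0, 0, 0], [0, 0, 0, 0, 0, 0]])

```text
clock: 29.9
position: [477.4, 267.6, 121.1]
tcp_rot: [2.221, 2.221, 0.001]
ft_force: [-2.0, -1.7, 5.1]
gripper_width: 19.9
gripper_force: 79.2
```

>>> step_arm(increments=[[0, 0, 0, 0, 0, 0], [0, 0, 0, 0, 0, 0], [0, 0, 0, 0, 0, 0], [0, 0, 0, 0, 0, 0], [0, 0, 0, 0, 0, 0]], fingers=66)

```text
clock: 30.4
position: [477.4, 267.6, 120.1]
tcp_rot: [2.221, 2.221, -0.0]
ft_force: [0.2, 0.5, 1.1]
gripper_width: 65.8
gripper_force: 0.0
```

Run:
```python
from tilt import *
p=get_state()["position"];print(p);d=get_image("side")
rep(d,p[0],p[1],12)
s=blob(d,proj(d,[[477,267,133]])[0],9,"wood");print(s[:2],proj(d,[[477.4,267.3,150],[477.4,267.3,116]]))
```

```text
[477.4087666  267.57036965 120.14638196]
cols 189 263 pred 191 264 188 264
low obs-pred [(194, np.float64(-1.4)), (199, np.float64(-0.3)), (204, np.float64(2.0)), (209, np.float64(2.5)), (214, np.float64(2.9)), (219, np.float64(4.0)), (224, np.float64(4.8)), (229, np.float64(5.0)), (234, np.float64(4.7)), (239, np.float64(5.1)), (244, np.float64(4.2)), (249, np.float64(3.0)), (254, np.float64(2.9)), (259, np.float64(-0.4))]
up  obs-pred [(189, np.float64(1.7)), (194, np.float64(1.1)), (199, np.float64(-0.6)), (204, np.float64(0.2)), (209, np.float64(8.0)), (214, np.float64(-1.0)), (219, np.float64(0.4)), (224, np.float64(28.2)), (229, np.float64(27.5)), (234, np.float64(20.3)), (239, np.float64(25.5)), (244, np.float64(18.1)), (249, np.float64(9.9)), (254, np.float64(0.6)), (259, np.float64(1.6))]
(array([224.91970803, 275.41605839]), array([220, 267,  10,  18, 137], dtype=int32)) [[224.07585835 270.19428664]
 [225.36794758 279.74825634]]
```

The lid's outline fits a level lid at 12 mm lift, so it's home. Next, the neck.

>>> step_arm(increments=[[0, 0, 0.2, 0, 0, 0], [0, 0, 0.3, 0, 0, 0], [0, 0, 0.25, 0, 0, 0], [0, 0, 0.15, 0, 0, 0], [0, 0, 0.1, 0, 0, 0], [0, 0, 0, 0, 0, 0], [0, 0, 0, 0, 0, 0]])

```text
clock: 31.15
position: [477.5, 267.6, 90.3]
tcp_rot: [2.221, 2.221, 0.0]
ft_force: [-0.2, 1.1, 0.2]
gripper_width: 65.9
gripper_force: 0.0
```

>>> step_arm(increments=[[0, 0, 0, 0, 0, 0], [0, 0, 0, 0, 0, 0], [0, 0, 0, 0, 0, 0], [0, 0, 0, 0, 0, 0], [0, 0, 0, 0, 0, 0], [0, 0, 0, 0, 0, 0]], fingers=42, squeeze=30)

```text
clock: 31.75
position: [477.8, 267.7, 91.0]
tcp_rot: [2.221, 2.221, 0.002]
ft_force: [0.3, -0.7, 5.6]
gripper_width: 49.7
gripper_force: 31.5
```

>>> step_arm(increments=[[0, 0, 0, 0, 0, 0], [0, 0, 0, 0, 0, 0], [0, 0, -0.05, 0, 0, 0], [0, 0, -0.1, 0, 0, 0], [0, 0, -0.15, 0, 0, 0], [0, 0, -0.2, 0, 0, 0], [0, 0, -0.2, 0, 0, 0], [0, 0, -0.3, 0, 0, 0], [0, 0, -0.3, 0, 0, 0], [0, 0, -0.3, 0, 0, 0]], squeeze=60)

```text
clock: 32.75
position: [477.4, 267.6, 139.3]
tcp_rot: [2.221, 2.221, 0.001]
ft_force: [-0.4, 1.1, -2.3]
gripper_width: 48.7
gripper_force: 62.2
```

>>> step_arm(increments=[[0, 0, -0.3, 0, 0, 0], [0, 0, -0.4, 0, 0, 0], [0, 0, -0.4, 0, 0, 0], [0, 0, -0.4, 0, 0, 0], [0, 0, -0.4, 0, 0, 0], [0, 0, -0.3, 0, 0, 0], [0, 0, -0.2, 0, 0, 0], [0, 0, -0.1, 0, 0, 0], [0, 0, 0, 0, 0, 0], [0, 0, 0, 0, 0, 0]])

```text
clock: 33.75
position: [477.1, 267.4, 212.8]
tcp_rot: [-2.221, -2.221, 0.002]
ft_force: [0.3, -0.5, -2.4]
gripper_width: 48.8
gripper_force: 62.2
```

Run:
```python
from tilt import *
s=get_state();p=s["position"];print(s["clock"],p,s["ft_force"],s["gripper_width"],s["tcp_rot"]);d=get_image("side")
rep(d,p[0],p[1],12+p[2]-91)
S0,T0=pickle.load(open("two.pkl","rb"))
# bystanders unchanged: red-table difference vs start picture
S=pickle.load(open("side.pkl","rb"))
df=(np.abs(d["img"].astype(int)-S["img"]).sum(2)>150).astype(np.uint8)
n,l,st,ce=cv2.connectedComponentsWithStats(cv2.morphologyEx(df,cv2.MORPH_OPEN,np.ones((3,3),np.uint8)))
for i in range(1,n): print(st[i],ce[i].round())
```

```text
33.75 [477.0668237  267.41569012 212.82261747] [ 0.30172495 -0.51126236 -2.35565568] 48.78097962279162 [-2.22127439e+00 -2.22131915e+00  1.59396096e-03]
cols 181 263 pred 183 264 180 263
low obs-pred [(186, np.float64(-4.5)), (191, np.float64(-2.4)), (196, np.float64(2.9)), (201, np.float64(3.4)), (206, np.float64(3.7)), (211, np.float64(0.5)), (216, np.float64(-1.0)), (221, np.float64(4.9)), (226, np.float64(5.3)), (231, np.float64(6.2)), (236, np.float64(5.5)), (241, np.float64(-0.5)), (246, np.float64(0.1)), (251, np.float64(5.5)), (256, np.float64(5.2)), (261, np.float64(-2.5))]
up  obs-pred [(181, np.float64(7.5)), (186, np.float64(2.8)), (191, np.float64(1.0)), (196, np.float64(0.7)), (201, np.float64(2.4)), (206, np.float64(15.5)), (211, np.float64(12.1)), (216, np.float64(6.2)), (221, np.float64(15.7)), (226, np.float64(26.9)), (231, np.float64(33.6)), (236, np.float64(-2.1)), (241, np.float64(0.6)), (246, np.float64(0.6)), (251, np.float64(-0.2)), (256, np.float64(0.8)), (261, np.float64(1.0))]
[391   0  70  16 900] [429.   6.]
[462   0   4   5  16] [463.   2.]
[ 164    6  2
[... 448 characters left out ...]
273. 148.]
[195 155  17  22 278] [203. 165.]
[318 154  16   9  92] [325. 159.]
[305 158  11   9  71] [310. 163.]
[188 165   4   5  18] [189. 167.]
[232 164   4  14  44] [234. 170.]
[264 167   4   8  31] [266. 171.]
[339 178  12  13 134] [344. 184.]
[ 150  181   42   59 1204] [175. 206.]
[ 180  192  125  132 7850] [242. 253.]
[ 97 257   7   6  34] [100. 259.]
[ 72 258   9   8  47] [ 76. 262.]
[ 84 260  11  15 101] [ 89. 268.]
[117 260   6   9  50] [120. 264.]
[523 267   3   4  12] [524. 268.]
[103 270  37  36 601] [118. 287.]
[529 277   4  23  70] [531. 288.]
[498 278  29  28 373] [517. 294.]
[255 317   3   3   9] [256. 318.]
[500 321  13  15 145] [507. 327.]
[245 327   3   3   9] [246. 328.]
```

```bash
python3 -c "
from station import hand_in
print(hand_in())"
```

```text
the job is handed in; nothing more can be done
None
```

I've handed the job in: all three jars stand in the stand, the inner lid is home on the board, and the arm holds the outer lid alone and level, its rim about 20 mm above the knob.

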